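# Reset the air-door stay on a burn-in cabinet

### The arm

A 6-joint arm with a two-finger parallel gripper is mounted at the origin on the work surface. World frame = base frame: x ahead of the robot, y to its left, z up, the work surface at z = 0. Lengths are in m, angles in degrees, forces in N, time in s.
With the tool pointing down it reaches from about 0.35 to 0.875 m from the base axis. Payload 4.2 kg.
Tool frame: the origin (TCP) lies midway between the tips of the shut fingers; the grasp point (between the pads) lies 19 mm behind it (r.pinch_z is the distance from the TCP to the grasp point, in m); z points along the fingers, y is the line along which they close (so a half turn about z gives the same grasp; the last joint's range is limited). The gripper opens to 87 mm and grips with 3 to 60 N. Pads are 19 mm wide; open, the fingers measure 117 mm over their backs; the gripper's body (75 mm by 190 mm) begins 51 mm behind the grasp point.
Start: joints at [80.65, 22.042, 0.453, 0, -68.411, -14.817], TCP at [0.256, 0.57, 0.223] pointing down, gripper open.
Joint ranges: [-179.83, 179.83], [-69.29, 118.12], [-61.27, 80.66], [-181.25, 117.63], [-171.15, -9.14], [-177.46, 177.46]. Speed limits (degrees/s): [159.86, 159.86, 180, 180, 180, 180].

### API

Orientations are given as a 3x3 rotation matrix whose columns are the frame's x, y, z axes.
In Python, from station import r, imaging, models gives the robot as it stands. The module is installed in compiled form; this text tells all that it offers.
- The arm moves only by the tool apply_moves, never from a script. Its argument "moves" is a list of rows, each a list of 2 entries, a list of its own where there are three numbers: the shift along the tool's x, y, z in m, then the turn about the tool's z in degrees. A call has 1 to 5 rows; each row shifts and turns the commanded pose from where the row before left it, along the tool's axes as they then stand; what a row does not reach is not made up. A row lasts 1/12 s, in which the tool goes at most 41.7 mm and 7.16 degrees, less where a joint would pass 70% of its speed; a pose out of reach is approached as far as the arm can. A call is refused whole if a number of a shift passes 0.0417 or a number of a turn 7.16, either way. A call with a gripper value outside its range is refused whole. "hand" is the finger opening in m, from 0 to 0.087, set as the call begins (left out, the last holds). The fingers move at their own pace and stop on an object; the grip force is fixed at half the most. Time passes only in rows, so rows that do not move let the fingers close. It gives the time, the measured TCP pose, the force, the opening and the grip force at its end, in the units of the state.
- r.sense(): the state, without advancing time (a new reading comes with each control period).
- imaging.capture(name): name is "side" or "top"; returns a dict with "frame" (400x640x3 uint8, blue, green, red), "intrinsics" (3x3 intrinsics, pixels), "eye" and "orientation" of the camera in the world. Camera axes: x right, y down, z forward; pixel columns grow to the right and rows downward; lengths in m; the calibration is good to about 2 mm. A picture is of the moment at which its call begins. There is no depth.
- r.finish_job(): hands the job in; it is judged then, once.
Trained networks look in a picture, given as the dict that the camera call returned (one of the last four; its "shot" number tells which), for a name from the list of things; names that differ only in an ending like _2 or _b are one class to them, and where a whole thing is asked for, a point or a joint stands for the part that bears it (a point fixed in the world has none). Each returns a list of dicts, best first, with "confidence" (0 to 1); they miss things now and then, are a little off and sometimes report something else, mostly with a low value. They report only what shows in the picture. A call takes as long as a camera call.
- models.cut_out(picture, target): "region" (400x640 bool, what is visible of it) and "extent" ([left, top, width, height] as shares, 0 to 1, of the picture: columns of its width, rows of its height, round what is visible of it).
- models.place_of(picture, target): "at" ([column, row] as shares, 0 to 1, of the picture: columns of its width, rows of its height: a listed point, or the origin of a listed thing).
The state is a dict: "time_s": time; "joints": joint angles; "joint_velocities": joint speeds; "effort": joint torques, N m; "tcp_pos": TCP position; "ee_rot": TCP orientation; "wrist_force": force on the tool from outside, world axes, zero at the start; "moment": the same for the moment, N m; "gripper_width": opening from 0.0 (shut) to 1.0 (fully open); "gripper_force": force on a finger pad.
Only numpy, scipy, OpenCV 4.12 (cv2) and the standard library are available. Lean on these libraries where they do the work, as an engineer would, in place of code of your own. Each camera call takes 0.05 s, during which the arm holds its last target. There are 200 camera calls.

### The job

The air door of the burn-in cabinet is rattling on the long slot of its stay. Lift the stay off its pin by the knob, draw the door further open with it, and drop the middle one of the three round holes over the pin so that the bar lies right down and holds the door wide. Feel for the pin gently, never force the bar down on it, then let go, and leave everything else on the bench and on the cabinet where it is.

Things in the scene. Friction and masses are not known exactly. Their poses are not given: they have to be found in the camera images.
- cabinet: Fixed grey sheet-steel box, 220 (x) x 300 (y) x 120 mm high (flat roof at z = 120), open at the front (-x side, towards the robot). Origin: centre of its underside; z up. The door on the front swings about a vertical line at cabinet x = -110, y = 100 mm; closed, it runs 153 mm from there along -y; it opens towards -x.
- door (a joint): Opening of the ventilated aluminium door, rad: 0 closed, negative as it opens, to -1.4; about -0.26 at the start. Hinge friction about 0.12 N m keeps it where it is left; about 0.5 kg. With a = -joint the stay's pivot is at cabinet x = -110 - 115 sin a, y = 100 - 115 cos a (mm), z = 127.
- stay: The stay: flat steel bar 232 x 24 x 5 mm, about 160 g, pivoted on top of the door and lying level over the roof, knob end towards cabinet +x. Origin: its pivot, on the centre line of its underside, 12 mm from its door end; x along the bar to the knob, z up. It turns freely, level and upwards (0 to 0.8 rad); its weight brings it down level onto a stop, underside 7 mm above the roof.
- slot (a point): Centre of the stay's long slot (40 mm along the bar, 10 mm wide), 79 mm from the pivot, on the underside. At the start the pin stands somewhere in this slot.
- hole_mid (a point): Centre of the stay's middle round hole, diameter 10 mm, 143 mm from the pivot, on the underside. The other two round holes, alike, are 109 and 177 mm from the pivot.
- knob (a point): Middle of the stay's knob, to hold it by: an upright steel cylinder, diameter 18 mm, standing 32 mm above the bar's upper side, on the centre line 207 mm from the pivot; this point is 21 mm above the bar's underside, 16 mm above its upper side.
- rail: Steel rail on the roof, 60 x 30 x 3 mm, slotted along its x (the cabinet's x); origin: centre of its underside, at cabinet x = -61, y = -11, z = 120 mm. In the slot stands the pin: diameter 8 mm, flat top with a 0.5 mm chamfer, 18 mm above this origin. It was clamped by eye: on the centre line, but up to 13 mm either way of the origin along x, not measured. Over 25 N from the bar is too much.
- tape: Roll of yellow tape, 68 mm across, 24 mm high, lying on the roof at its rear left; origin: centre of its underside. Leave alone.
- screw_tin: Small round tin, 44 mm across, 30 mm high, on the roof at its rear right; origin: centre of its underside. Leave alone.
- board_a: Circuit board, 90 x 110 mm, on the bench in front of the cabinet's right side; origin: centre of its underside. Leave alone.
- board_b: Circuit board, 150 x 120 mm, on the bench to one side; origin: centre of its underside. Leave alone.
- driver: Screwdriver lying on the bench to one side; origin near its middle. Leave alone.
- flask: Closed bottle, 64 mm across, 170 mm high, upright on the bench to one side; origin: centre of its underside. Leave alone.
- mug: White mug, 76 mm across, 90 mm high, upright on the bench to one side; origin: centre of its underside. Leave alone.

How it is judged (in metres and radians):
On the way, in this order (a step that is already met when the one before it is completed fails the run):
1. the stay is lifted clear of its pin (z of slot in the frame of cabinet above 0.139 m), for 0.1 s.
2. the middle round hole is down over the pin (x of hole_mid in the frame of cabinet between -0.076 and -0.046 m and y of hole_mid in the frame of cabinet between -0.015 and -0.007 m and z of hole_mid in the frame of cabinet below 0.1295 m), for 0.2 s.
At the end, for the whole second after the job is handed in: The bar lies level (its underside at the middle round hole less than 129.5 mm above the bench, as only a bar with the pin in that hole can) with the middle hole within 15 mm along and 4 mm across the rail of the rail's middle, so that the pin stands in it; the door is at rest (all of step 2 and velocity of joint door between -0.03 and 0.03 rad/s); the robot touches nothing.
It fails at once if the bar is pressed or pulled on the pin with more than 25 N (contact force between stay and rail above 25 N).
It fails at once if a bystander is moved by more than 25 mm (distance of any of tape, screw_tin, board_a, board_b, driver, flask, mug from where it was at the start of the episode above 0.025 m).
It also fails if it takes over 64 s, if anything falls off the work surface, if the arm or the gripper's body presses on something with over 40 N, if the wrist force passes 120 N, or if a joint passes its speed limit or range.

## Working session

There is one attempt and no reset: what is moved stays moved. The work goes in short steps, Python scripts to look and compute and a tool call to move; the robot and the scene stay as the last step left them, time stands still between calls to the robot, and variables do not carry over. Pictures are saved under pics/ and viewed, at most 10 in all, crops included, and the job is handed in when it is done.

Besides the shell and the picture viewer there is one more tool, called after "Request:" as name([rows], argument=value, ...), one row to a line, values as JSON. apply_moves: Moves the arm, as the interface text tells. Its arguments: {"type":"object","properties":{"moves":{"type":"array"},"hand":{"type":"number"}},"required":["moves"]}

```bash
mkdir -p pics
cat > h.py <<'E'
from station import r, imaging, models
import numpy as np, cv2
def ray(p,at):
    K=np.array(p["intrinsics"]);R=np.array(p["orientation"]);e=np.array(p["eye"])
    px=np.array([at[0]*640,at[1]*400,1.])
    return e,R@np.linalg.solve(K,px)
def onz(p,at,z):
    e,d=ray(p,at);return e+d*(z-e[2])/d[2]
def tri(rays):
    A=np.zeros((3,3));b=np.zeros(3)
    for e,d in rays:
        d=d/np.linalg.norm(d);P=np.eye(3)-np.outer(d,d);A+=P;b+=P@e
    return np.linalg.solve(A,b)
def proj(p,X):
    c=np.array(p["intrinsics"])@np.array(p["orientation"]).T@(np.array(X)-np.array(p["eye"]));return c[:2]/c[2]
E
python3 - <<'E'
from h import *
np.set_printoptions(precision=4,suppress=True)
for n in("top","side"):
    p=imaging.capture(n);cv2.imwrite(f"pics/{n}0.png",p["frame"]);print(n,p["eye"],np.array(p["intrinsics"]).ravel());print(np.array(p["orientation"]))
    for t in("cabinet","knob","slot","hole_mid","rail","stay","tape","screw_tin"):
        for d in models.place_of(p,t)[:2]:print(t,round(d["confidence"],2),np.array(d["at"])*[640,400],onz(p,d["at"],{"cabinet":0,"knob":.148,"rail":.12}.get(t,.127)))
s=r.sense();print(s["time_s"],s["tcp_pos"],s["ee_rot"],s["wrist_force"],r.pinch_z)
E
```

```text
top [ 0.2969 -0.0135  1.1925] [432.8923   0.     317.414    0.     432.8923 195.1815   0.       0.
   1.    ]
[[-0.0435 -0.9746  0.2196]
 [-0.999   0.0413 -0.0144]
 [ 0.005  -0.2201 -0.9755]]
cabinet 0.58 [318.592 184.88 ] [ 0.5952 -0.0358  0.    ]
knob 0.64 [319.104 148.92 ] [ 0.652  -0.0385  0.148 ]
slot 0.72 [329.408 194.92 ] [ 0.5362 -0.0596  0.127 ]
slot 0.24 [329.088 198.08 ] [ 0.5281 -0.0584  0.127 ]
hole_mid 0.83 [322.368 174.08 ] [ 0.5914 -0.0443  0.127 ]
rail 0.48 [329.088 198.4  ] [ 0.5288 -0.0586  0.12  ]
stay 0.74 [334.976 226.12 ] [ 0.4563 -0.0695  0.127 ]
screw_tin 0.81 [354.304 142.6  ] [ 0.6725 -0.1311  0.127 ]
screw_tin 0.65 [329.792 196.8  ] [ 0.5313 -0.0603  0.127 ]
side [0.3017 0.6052 0.8063] [379.4028   0.     318.0615   0.     379.4028 204.4187   0.       0.
   1.    ]
[[-0.9218 -0.2883  0.259 ]
 [-0.3873  0.6624 -0.6413]
 [ 0.0134 -0.6915 -0.7223]]
cabinet 0.79 [308.992 222.32 ] [ 0.5871 -0.0362  0.    ]
knob 0.82 [282.624 176.   ] [ 0.661  -0.0364  0.148 ]
slot 0.93 [334.72 192.2 ] [ 0.5229 -0.0548  0.127 ]
hole_mid 0.7 [305.92 189.92] [ 0.5938 -0.033   0.127 ]
rail 0.66 [330.688 193.2  ] [ 0.5334 -0.054   0.12  ]
rail 0.49 [331.2  189.32] [ 0.5374 -0.068   0.12  ]
stay 0.63 [366.976 197.32 ] [ 0.4414 -0.0702  0.127 ]
stay 0.48 [356.672 143.6  ] [ 0.537  -0.2709  0.127 ]
tape 0.57 [273.024 215.92 ] [0.6297 0.0806 0.127 ]
screw_tin 0.8 [292.416 162.2  ] [ 0.6731 -0.1188  0.127 ]
0.9 [0.2558 0.5702 0.2226] [[ 0.9124 -0.4094 -0.    ]
 [-0.4094 -0.9124  0.    ]
 [-0.     -0.     -1.    ]] [0.0433 0.9552 0.1054] 0.0187
```

Run:
```python
import cv2,numpy as np
a=cv2.imread("pics/top0.png")[90:290,220:420];b=cv2.imread("pics/side0.png")[110:310,220:420]
cv2.imwrite("pics/v1.png",np.hstack([cv2.resize(x,(400,400),interpolation=cv2.INTER_CUBIC) for x in(a,b)]))
```

```text
(no output)
```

View pics/v1.png

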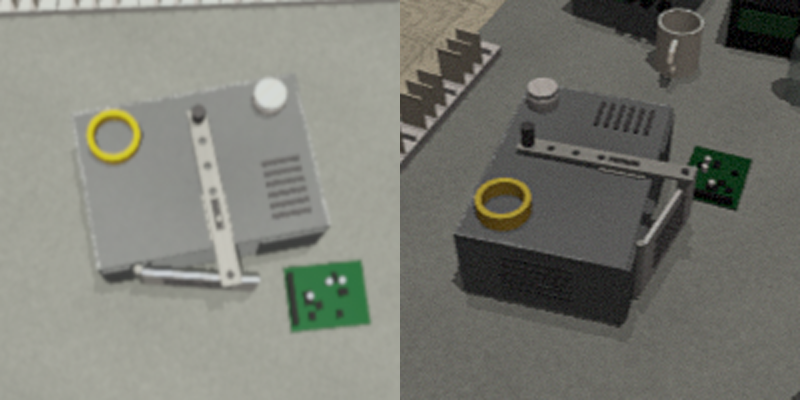

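The top view (left) shows the roof with corners at about (257,149), (366,129), (383,204) and (270,225). The bar runs from the door at (335,227) to the knob at (319,147), and the tin sits right of the knob. I'll enlarge to measure the roof corners and the pin.

Run:
```python
import cv2,numpy as np
a=cv2.imread("pics/top0.png")[120:240,245:405]
cv2.imwrite("pics/v2.png",cv2.resize(a,(800,600),interpolation=cv2.INTER_CUBIC))
b=cv2.imread("pics/side0.png")[145:280,240:420]
cv2.imwrite("pics/v3.png",cv2.resize(b,(800,600),interpolation=cv2.INTER_CUBIC))
```

```text
(no output)
```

View pics/v2.png

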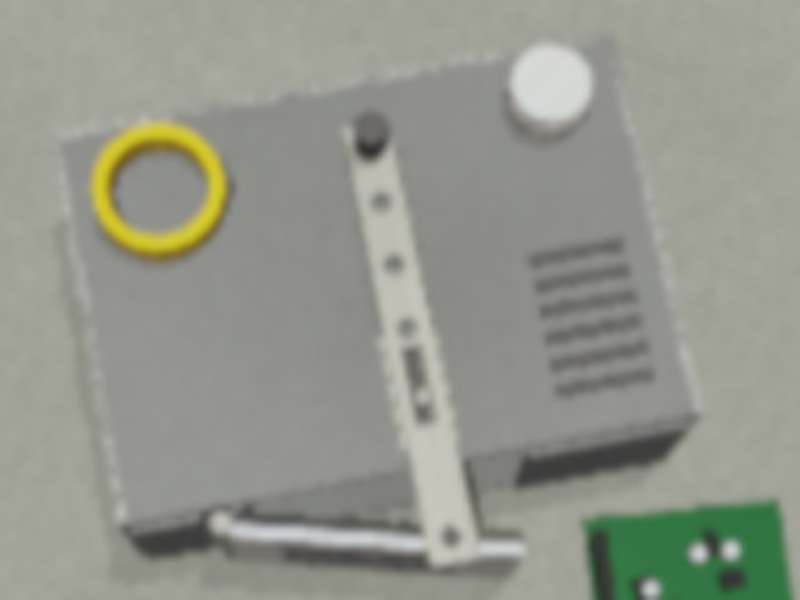

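View pics/v3.png

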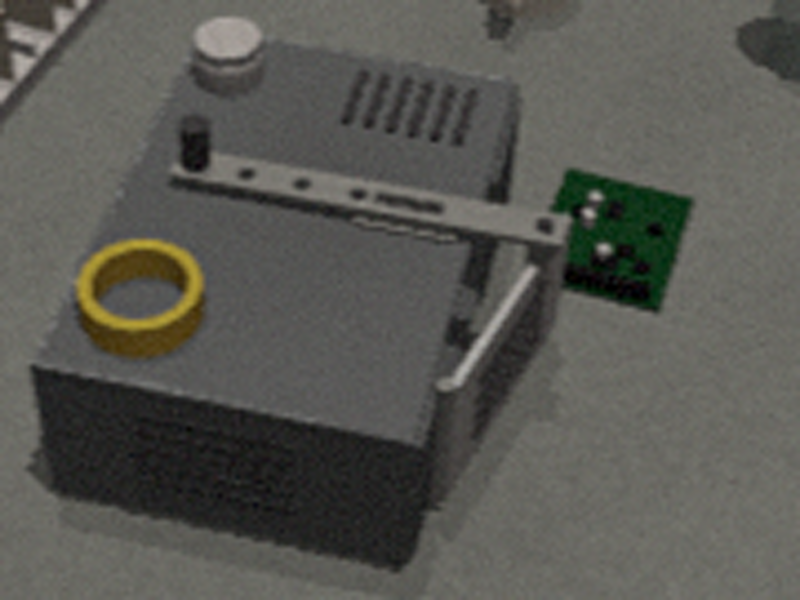

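The views show the roof corners at (65,138), (120,527), (697,415) and (610,40) in the top crop. The bar holes are at (380,201), (394,264) and (407,327), the pivot is at (450,537), and the pin appears as a light spot in the slot at (422,388). The side crop shows the same features, so I'll fit all of it together.

```bash
cat > fit.py <<'E'
from h import *
from scipy.optimize import least_squares
np.set_printoptions(precision=4,suppress=True)
T,S=imaging.capture("top"),imaging.capture("side")
t=lambda u,v:np.array([245+u/5-.5,120+v/5-.5]); s=lambda u,v:np.array([240+u/4.444-.5,145+v/4.444-.5])
C={'RL':(.11,.15),'FL':(-.11,.15),'FR':(-.11,-.15),'RR':(.11,-.15)}
obs=[(T,'RL',t(65,138)),(T,'FL',t(120,527)),(T,'FR',t(697,415)),(T,'RR',t(610,40)),
(S,'RL',s(35,367)),(S,'FL',s(425,443)),(S,'FR',s(517,80)),
(T,(.177,.005),t(380,201)),(T,(.143,.005),t(394,264)),(T,(.109,.005),t(407,327)),(T,(0,.006),t(450,537)),
(S,(0,.006),s(545,225)),(S,(.109,.005),s(358,195)),(S,(.143,.005),s(302,184)),(S,(.177,.005),s(247,174)),
(T,'pin',t(422,388)),(T,(.207,.037),t(371,128)),(S,(.207,.037),s(195,122))]
def cw(q,X):
    c,n=np.cos(q[2]),np.sin(q[2]);return np.array([q[0]+c*X[0]-n*X[1],q[1]+n*X[0]+c*X[1],X[2]])
def pts(q,k):
    if k=='pin':return cw(q,(-.061+q[5],-.011,.138))
    if isinstance(k,str):return cw(q,(*C[k],.12))
    a=q[3];return cw(q,(-.11-.115*np.sin(a)+k[0]*np.cos(q[4]),.1-.115*np.cos(a)+k[0]*np.sin(q[4]),.127+k[1]))
def res(q):
    e=[(proj(p,pts(q,k))+q[6+2*(p is S):8+2*(p is S)]-o) for p,k,o in obs]
    a,x=q[3],q[5]
    # pin on bar centre line (1mm slack)
    piv=np.array([-.11-.115*np.sin(a),.1-.115*np.cos(a)]);d=np.array([-.061+x,-.011])-piv
    off=d@[-np.sin(q[4]),np.cos(q[4])]
    return np.r_[np.ravel(e),off/.001,q[6:10]/.7]
f=least_squares(res,[.6,-.03,.15,.26,0,0,0,0,0,0],loss='soft_l1');q=f.x
if __name__=="__main__":
    print(q);e=[proj(p,pts(q,k))+q[6+2*(p is S):8+2*(p is S)]-o for p,k,o in obs];print(np.array(e).T)
    a=q[3];piv=pts(q,(0,0));kn=pts(q,(.207,.021));print("piv",piv,"knob",kn,"baryaw",np.degrees(q[4]+q[2]),"pin",pts(q,'pin'))
    np.save("q.npy",q)
    # goal: hole_mid at pin
    g=np.array([-.061+q[5],-.011])
    def h(v):return [-.11-.115*np.sin(v[0])+.143*np.cos(v[1])-g[0],.1-.115*np.cos(v[0])+.143*np.sin(v[1])-g[1]]
    v=least_squares(h,[.8,-.2]).x;q2=q.copy();q2[3:5]=v;print("goal a,yaw",v,"knob",pts(q2,(.207,.021)),"wyaw",np.degrees(v[1]+q[2]))
E
python3 fit.py
```

```text
[ 0.5946 -0.0349  0.16    0.305  -0.0109 -0.0077  0.1694  0.1217 -0.1341
  0.454 ]
[[-3.6345  0.3903  1.7216 -0.5295 -2.7678  0.4923  1.5681  0.1938 -0.025
  -0.0092  0.0352  0.0525  0.2001  0.0402 -0.2032 -0.1609 -0.1669 -0.1675]
 [-1.958   2.2421  0.9726 -3.9898 -0.5132  0.5347 -0.0501  0.0605  0.0327
   0.1731  0.1316  0.296  -0.4242 -0.3103 -0.3953  0.0221 -0.4506  0.0284]]
piv [ 0.4535 -0.0675  0.127 ] knob [ 0.6582 -0.0368  0.148 ] baryaw 8.545845578190944 pin [ 0.5285 -0.0567  0.138 ]
goal a,yaw [ 0.9625 -0.3222] knob [ 0.5917 -0.0671  0.148 ] wyaw -9.292570698152009
```

```bash
python3 - <<'E'
from fit import *
P={k+n:onz(p,(o+0)/[640,400],.12)[:2] for (p,k,o),n in zip(obs,"TTTTSSS") if isinstance(k,str)}
for k,v in P.items():print(k,v)
for a,b in("RLT FLT","FLT FRT","FRT RRT","RRT RLT","RLS FLS","FLS FRS"):pass
E
python3 - <<'E'
import sys;sys.path.insert(0,'.')
from h import *
np.set_printoptions(precision=4,suppress=True)
T=imaging.capture("top")
pt=lambda u,v,z:onz(T,np.array([245+u/5-.5,120+v/5-.5])/[640,400],z)[:2]
print("hinge end",pt(222,523,.12),"door end",pt(525,548,.12),np.linalg.norm(pt(222,523,.12)-pt(525,548,.12)))
# mask of roof
S=imaging.capture("side")
for p in(T,S):
    m=models.cut_out(p,"cabinet")[0];print(m["confidence"],np.array(m["extent"])*[640,400,640,400])
    reg=m["region"].astype(np.uint8)*255
    c=max(cv2.findContours(reg,0,2)[0],key=cv2.contourArea)
    print(cv2.approxPolyDP(c,3,True)[:,0].tolist())
    o=p["frame"].copy();cv2.drawContours(o,[c],-1,(0,0,255),1)
for k in("rail","screw_tin","tape"):print(k,[(d["confidence"],np.array(d["extent"])*[640,400,640,400]) for d in models.cut_out(T,k)[:1]])
E
```

```text
RLT [0.6732 0.1209]
FLT [0.4675 0.0961]
FRT [ 0.5123 -0.1968]
RRT [ 0.7155 -0.1665]
RLS [0.6721 0.1308]
FLS [0.4635 0.096 ]
FRS [ 0.5136 -0.1965]
hinge end [0.4673 0.0451] door end [ 0.4483 -0.1057] 0.15194994692693323
0.93 [254.976 127.72  131.904 109.68 ]
[[366, 127], [357, 128], [363, 136], [357, 148], [346, 142], [349, 130], [256, 147], [263, 199], [273, 231], [346, 235], [349, 230], [339, 226], [340, 218], [377, 212], [385, 200]]
0.57 [248.192 155.48  122.112 111.12 ]
[[282, 159], [261, 201], [281, 200], [287, 207], [287, 217], [281, 224], [270, 226], [258, 219], [256, 211], [248, 226], [252, 252], [269, 259], [331, 270], [365, 216], [368, 196], [354, 189], [356, 163], [301, 154], [297, 165], [288, 166]]
rail [(0.46, array([327.872, 193.92 ,   6.976,   9.08 ]))]
screw_tin [(0.78, array([343.872, 127.28 ,  20.288,  21.8  ]))]
tape [(0.75, array([265.408, 145.4  ,  23.104,  25.92 ]))]Traceback (most recent call last):
  File "<stdin>", line 4, in <module>
ValueError: too many values to unpack (expected 2)
```

```bash
sed -i "s/^C=.*/C={'RL':(.1035,.1465),'FL':(-.1035,.1465),'FR':(-.1035,-.1465),'RR':(.1035,-.1465),'H':(-.11,.1)}/; s/^obs=\[/obs=[(T,'H',t(222,523)),/" fit.py; python3 fit.py; python3 -c "
from h import *
p=imaging.capture('top')
for k in('tape','screw_tin'):print(k,onz(p,models.place_of(p,k)[0]['at'],.12) if models.place_of(p,k) else None)"
```

```text
[ 0.5916 -0.0348  0.1527  0.2804 -0.0032 -0.0051  0.5169 -0.0748 -0.1416
  0.3778]
[[-0.371  -1.3477  1.2539 -0.0283 -0.5142  1.1052 -1.3267  0.386   0.229
   0.0127  0.0309  0.0832  0.0986  0.2164  0.0473 -0.2054 -0.2067 -0.1428
  -0.1783]
 [-0.1928  0.5567  0.0575  0.1985 -0.2873 -1.0741 -0.6683  0.8095  0.0265
   0.0002  0.142   0.1054  0.4588 -0.2613 -0.1473 -0.2323  0.0403 -0.4816
   0.1911]]
piv [ 0.4531 -0.0668  0.127 ] knob [ 0.6578 -0.0359  0.148 ] baryaw 8.564419995700925 pin [ 0.528  -0.0557  0.138 ]
goal a,yaw [ 0.9353 -0.3035] knob [ 0.5913 -0.0654  0.148 ] wyaw -8.642459619767
tape [0.64067575 0.06673428 0.12      ]
screw_tin [ 0.6795299  -0.13411871  0.12      ]
```

Request:
apply_moves([
  [[0,0,-0.008],-6.54],
  [[0,0,-0.008],-6.54],
  [[0,0,-0.008],-6.54],
  [[0,0,-0.008],-6.54],
  [[0,0,-0.008],-6.54],
], hand=0.05)

```text
time_s: 2.22
tcp_pos: [0.2558, 0.5702, 0.2629]
ee_rot: [[0.988, 0.154, 0.0], [0.154, -0.988, -0.0], [0.0, 0.0, -1.0]]
wrist_force: [0.5, -0.2, -0.1]
gripper_width: 0.702
gripper_force: 0.0
```

Request:
apply_moves([
  [[0.0122,0.0264,0],0],
  [[0.0122,0.0264,0],0],
  [[0.0122,0.0264,0],0],
  [[0.0122,0.0264,0],0],
  [[0.0122,0.0264,0],0],
])

```text
time_s: 2.63
tcp_pos: [0.3363, 0.4475, 0.2627]
ee_rot: [[0.989, 0.149, 0.0], [0.149, -0.989, 0.0], [0.0, -0.0, -1.0]]
wrist_force: [1.5, -0.2, 0.3]
gripper_width: 0.576
gripper_force: 0.0
```

Request:
apply_moves([
  [[0.0122,0.0264,0],0],
  [[0.0122,0.0264,0],0],
  [[0.0122,0.0264,0],0],
  [[0.0122,0.0264,0],0],
  [[0.0122,0.0264,0],0],
])

```text
time_s: 3.05
tcp_pos: [0.4162, 0.3259, 0.2628]
ee_rot: [[0.989, 0.149, 0.0], [0.149, -0.989, 0.0], [0.0, -0.0, -1.0]]
wrist_force: [-0.1, -0.2, -0.3]
gripper_width: 0.575
gripper_force: 0.0
```

Request:
apply_moves([
  [[0.0122,0.0264,0],0],
  [[0.0122,0.0264,0],0],
  [[0.0122,0.0264,0],0],
  [[0.0122,0.0264,0],0],
  [[0.0122,0.0264,0],0],
])

```text
time_s: 3.47
tcp_pos: [0.4962, 0.2044, 0.2628]
ee_rot: [[0.989, 0.148, 0.0], [0.148, -0.989, 0.0], [0.0, -0.0, -1.0]]
wrist_force: [-0.7, -0.1, -0.8]
gripper_width: 0.575
gripper_force: 0.0
```

Request:
apply_moves([
  [[0.0122,0.0264,0],0],
  [[0.0122,0.0264,0],0],
  [[0.0122,0.0264,0],0],
  [[0.0122,0.0264,0],0],
  [[0.0122,0.0264,0],0],
])

```text
time_s: 3.88
tcp_pos: [0.5761, 0.0829, 0.2627]
ee_rot: [[0.989, 0.148, 0.0], [0.148, -0.989, 0.0], [0.0, -0.0, -1.0]]
wrist_force: [-0.2, -0.0, 0.3]
gripper_width: 0.572
gripper_force: 0.0
```

Request:
apply_moves([
  [[0.0122,0.0264,0],0],
  [[0.0122,0.0264,0],0],
  [[0.0122,0.0264,0],0],
  [[0.0122,0.0264,0],0],
  [[0.0122,0.0264,0],0],
])

```text
time_s: 4.3
tcp_pos: [0.656, -0.0386, 0.2625]
ee_rot: [[0.989, 0.148, -0.0], [0.148, -0.989, -0.0], [-0.0, 0.0, -1.0]]
wrist_force: [0.4, 0.6, 0.5]
gripper_width: 0.574
gripper_force: 0.0
```

Request:
apply_moves([
  [[0.0022,-0.0024,0],0],
  [[0,0,0.015],0],
  [[0,0,0.015],0],
  [[0,0,0.015],0],
  [[0,0,0.015],0],
])

```text
time_s: 4.72
tcp_pos: [0.657, -0.0342, 0.2019]
ee_rot: [[0.989, 0.148, 0.0], [0.148, -0.989, 0.0], [0.0, -0.0, -1.0]]
wrist_force: [0.1, -0.4, -0.5]
gripper_width: 0.571
gripper_force: 0.0
```

Run:
```python
from h import *
np.set_printoptions(precision=4,suppress=True)
s=r.sense();print(s["tcp_pos"])
T=imaging.capture("top");S=imaging.capture("side")
a=T["frame"][110:210,250:400];b=S["frame"][110:210,220:370]
for p in(T,S):
    d=models.place_of(p,"knob");print([(x["confidence"],onz(p,x["at"],.148)) for x in d[:1]], proj(p,s["tcp_pos"]))
cv2.imwrite("pics/v4.png",np.vstack([cv2.resize(x,(450,300),interpolation=3) for x in(a,b)]))
```

```text
[ 0.657  -0.0342  0.2019]
[(0.64, array([ 0.6503, -0.0399,  0.148 ]))] [317.4463 139.768 ]
[(0.84, array([ 0.6632, -0.032 ,  0.148 ]))] [282.4899 160.7155]
```

View pics/v4.png

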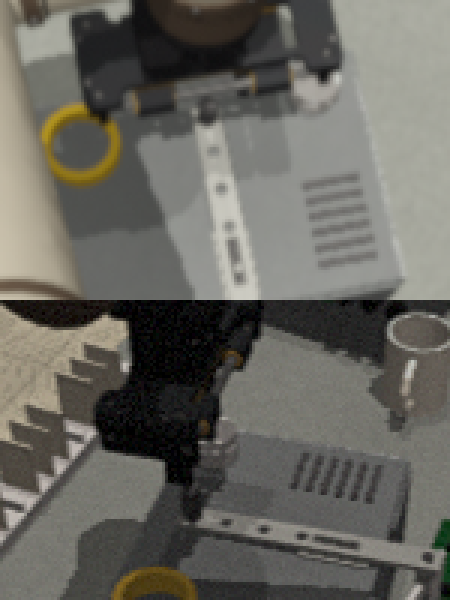

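The gripper straddles the knob line, with the knob at about (205,110) in the upper crop, and the tape and tin are clear. Descending to grasp.

Request:
apply_moves([
  [[0,0,0.0125],0],
  [[0,0,0.0125],0],
  [[0,0,0.0125],0],
  [[0,0,0.0125],0],
  [[0,0,0.0125],0],
])

```text
time_s: 5.33
tcp_pos: [0.6583, -0.0342, 0.1415]
ee_rot: [[0.989, 0.149, 0.003], [0.149, -0.989, 0.0], [0.003, 0.0, -1.0]]
wrist_force: [0.6, -0.7, -0.1]
gripper_width: 0.576
gripper_force: 0.0
```

Request:
apply_moves([
  [[0,0,0],0],
  [[0,0,0],0],
  [[0,0,0],0],
  [[0,0,0],0],
  [[0,0,0],0],
], hand=0.03)

```text
time_s: 5.75
tcp_pos: [0.6579, -0.0344, 0.1414]
ee_rot: [[0.989, 0.149, 0.002], [0.149, -0.989, 0.0], [0.002, 0.0, -1.0]]
wrist_force: [-1.0, 0.6, 0.4]
gripper_width: 0.362
gripper_force: 0.0
```

Request:
apply_moves([
  [[0,0,0],0],
  [[0,0,0],0],
  [[0,0,0],0],
  [[0,0,0],0],
  [[0,0,0],0],
], hand=0.0)

```text
time_s: 6.17
tcp_pos: [0.6573, -0.0345, 0.1401]
ee_rot: [[0.989, 0.148, 0.0], [0.148, -0.989, -0.0], [0.0, 0.0, -1.0]]
wrist_force: [0.9, -0.3, 0.7]
gripper_width: 0.196
gripper_force: 30.3
```

Request:
apply_moves([
  [[-0.0007,0,-0.0041],0],
  [[-0.0007,0,-0.0041],0],
  [[-0.0008,0,-0.0041],0],
  [[-0.0009,0,-0.0041],0],
  [[-0.001,0,-0.0041],0],
])

```text
time_s: 6.58
tcp_pos: [0.6531, -0.0351, 0.1609]
ee_rot: [[0.989, 0.148, 0.0], [0.148, -0.989, 0.0], [0.0, -0.0, -1.0]]
wrist_force: [1.4, 0.3, -2.4]
gripper_width: 0.195
gripper_force: 30.1
```

Request:
apply_moves([
  [[-0.0011,0,-0.0042],0],
  [[-0.0012,0,-0.0042],0],
  [[-0.0013,0,-0.0042],0],
  [[-0.0014,0,-0.0042],0],
  [[-0.0014,0,-0.0042],0],
])

```text
time_s: 7.0
tcp_pos: [0.6468, -0.0361, 0.1821]
ee_rot: [[0.989, 0.148, 0.0], [0.148, -0.989, 0.0], [0.0, -0.0, -1.0]]
wrist_force: [1.5, -0.7, -2.5]
gripper_width: 0.193
gripper_force: 30.0
```

Request:
apply_moves([
  [[0,0,0],0],
  [[0,0,0],0],
  [[0,0,0],0],
])

```text
time_s: 7.25
tcp_pos: [0.6468, -0.0361, 0.1815]
ee_rot: [[0.989, 0.148, 0.0], [0.148, -0.989, -0.0], [0.0, 0.0, -1.0]]
wrist_force: [0.5, 1.1, -1.7]
gripper_width: 0.191
gripper_force: 30.0
```

Run:
```python
from h import *
np.set_printoptions(precision=4,suppress=True)
T=imaging.capture("top");S=imaging.capture("side")
cv2.imwrite("pics/T5.png",T["frame"]);cv2.imwrite("pics/S5.png",S["frame"])
a=T["frame"][130:240,260:410];b=S["frame"][120:230,230:380]
cv2.imwrite("pics/v5.png",np.vstack([cv2.resize(x,None,fx=2.7,fy=2.7,interpolation=3) for x in(a,b)]))
```

```text
(no output)
```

View pics/v5.png

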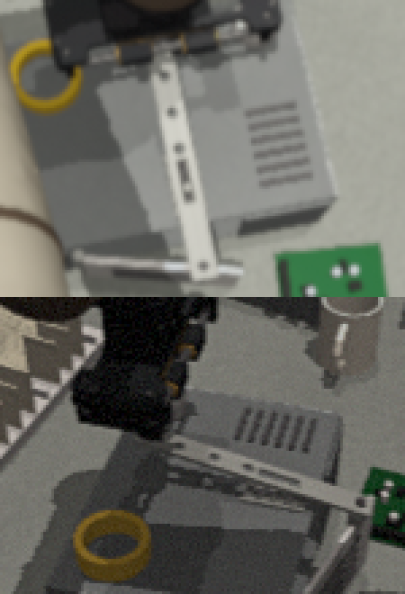

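Both crops show the bar raised off the roof and held at the knob, with the tape and tin untouched. Next I'll draw the door open with the bar up.

Request:
apply_moves([
  [[-0.0046,0.0014,0],1.15],
  [[-0.0046,0.0014,0],1.15],
  [[-0.0046,0.0014,0],1.15],
  [[-0.0046,0.0014,0],1.15],
  [[-0.0046,0.0014,0],1.15],
])

```text
time_s: 7.77
tcp_pos: [0.624, -0.046, 0.1816]
ee_rot: [[0.999, 0.047, -0.0], [0.047, -0.999, -0.0], [-0.0, 0.0, -1.0]]
wrist_force: [1.4, -1.0, -1.7]
gripper_width: 0.196
gripper_force: 30.0
```

Request:
apply_moves([
  [[-0.0044,0.0018,0],1.15],
  [[-0.0044,0.0018,0],1.15],
  [[-0.0044,0.0018,0],1.15],
  [[-0.0044,0.0018,0],1.15],
  [[-0.0044,0.0018,0],1.15],
])

```text
time_s: 8.18
tcp_pos: [0.6024, -0.0549, 0.1816]
ee_rot: [[0.999, -0.054, 0.0], [-0.054, -0.999, 0.0], [0.0, -0.0, -1.0]]
wrist_force: [0.6, -0.9, -2.4]
gripper_width: 0.197
gripper_force: 30.0
```

Request:
apply_moves([
  [[-0.0042,0.0023,0],1.15],
  [[-0.0042,0.0023,0],1.15],
  [[-0.0042,0.0023,0],1.15],
  [[-0.0042,0.0023,0],1.15],
  [[-0.0042,0.0023,0],1.15],
])

```text
time_s: 8.6
tcp_pos: [0.5808, -0.0643, 0.1817]
ee_rot: [[0.988, -0.154, 0.001], [-0.154, -0.988, 0.0], [0.001, -0.0, -1.0]]
wrist_force: [2.1, -0.4, -2.2]
gripper_width: 0.195
gripper_force: 30.0
```

Request:
apply_moves([
  [[0,0,0],0],
  [[0,0,0],0],
])

```text
time_s: 8.77
tcp_pos: [0.5799, -0.0641, 0.1813]
ee_rot: [[0.988, -0.152, -0.002], [-0.152, -0.988, 0.001], [-0.002, -0.0, -1.0]]
wrist_force: [-0.4, 0.5, -2.6]
gripper_width: 0.197
gripper_force: 30.0
```

Run:
```python
from h import *
np.set_printoptions(precision=4,suppress=True)
T=imaging.capture("top");S=imaging.capture("side")
cv2.imwrite("pics/T6.png",T["frame"]);cv2.imwrite("pics/S6.png",S["frame"])
a=T["frame"][150:275,270:395];b=S["frame"][130:230,270:395]
cv2.imwrite("pics/v6.png",cv2.resize(a,(600,600),interpolation=3))
cv2.imwrite("pics/v7.png",cv2.resize(b,(750,600),interpolation=3))
```

```text
(no output)
```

View pics/v6.png

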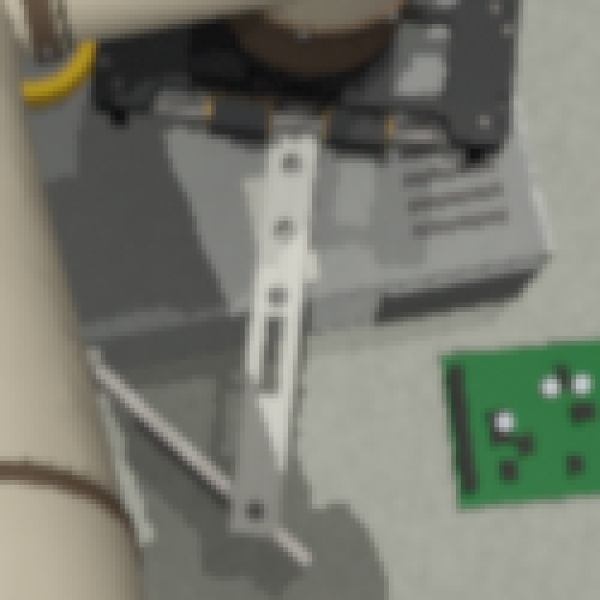

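View pics/v7.png

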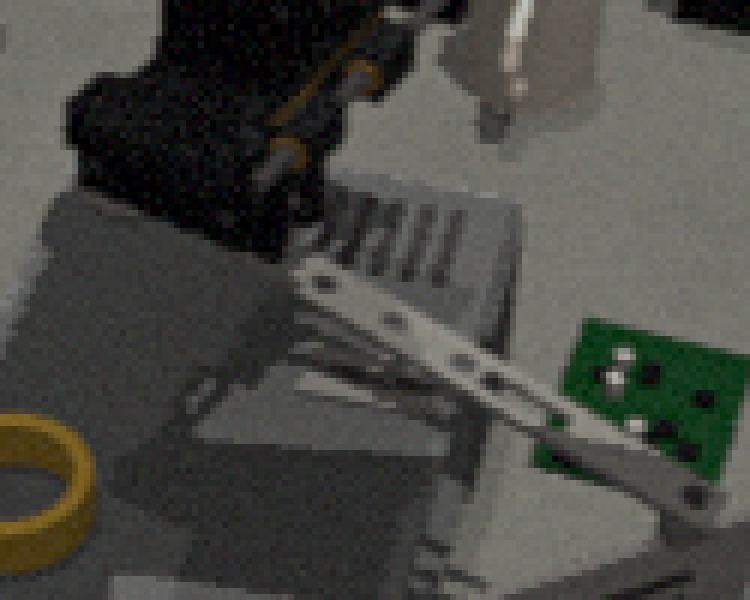

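The top crop shows the door wide, with holes at (290,162), (285,228) and (277,295) and the pivot at (255,511). The side crop shows holes at (325,283), (395,320) and (462,362), the pivot at (695,494), and the rail free below. I'll fit the bar pose and calibrate the TCP against it.

```bash
cat > fit2.py <<'E'
from fit import *
q=np.load("q.npy")
t=lambda u,v:np.array([270+u/4.8-.5,150+v/4.8-.5]); s=lambda u,v:np.array([270+u/6-.5,130+v/6-.5])
O=[(T,.177,t(290,162)),(T,.143,t(285,228)),(T,.109,t(277,295)),(T,0,t(255,511)),
   (S,.177,s(325,283)),(S,.143,s(395,320)),(S,.109,s(462,362)),(S,0,s(695,494))]
def bp(v,x,z):
    a,ps,th=v[:3];w=x*np.cos(th)-z*np.sin(th)
    return cw(q,(-.11-.115*np.sin(a)+w*np.cos(ps),.1-.115*np.cos(a)+w*np.sin(ps),.127+x*np.sin(th)+z*np.cos(th)))
def e2(v):return np.ravel([proj(p,bp(v,x,.005))+q[6+2*(p is S):8+2*(p is S)]-o for p,x,o in O])
v=least_squares(e2,[.93,-.3,.2]).x
tcp=np.array(r.sense()["tcp_pos"]);G=tcp+[0,0,-.0]; 
print("a,psi,theta",v,"res",e2(v).reshape(-1,2).T)
print("wyaw",np.degrees(v[1]+q[2]),"pivot",bp(v,0,0),"knob@.032",bp(v,.207,.032),"tcp grasp",tcp+[0,0,.0187])
vl=v.copy();vl[2]=0
print("if lowered hole",bp(vl,.143,0),"pin",pts(q,'pin'))
E
python3 fit2.py
```

```text
a,psi,theta [ 0.9452 -0.3068  0.198 ] res [[ 0.2708 -0.1994 -0.0468 -0.3325 -0.0527 -0.3466  0.0282 -0.6208]
 [-0.0198  0.052  -0.064  -0.5483 -0.4045  0.2319  0.1361  0.978 ]]
wyaw -8.833064761375988 pivot [ 0.3858 -0.0334  0.127 ] knob@.032 [ 0.5801 -0.0636  0.1991] tcp grasp [ 0.5802 -0.0641  0.1997]
if lowered hole [ 0.5271 -0.0554  0.127 ] pin [ 0.528  -0.0557  0.138 ]
```

Request:
apply_moves([
  [[0.00144,0,0.0043],0],
  [[0.00144,0,0.0043],0],
  [[0.00144,0,0.0043],0],
  [[0.00144,0,0.0043],0],
  [[0.00144,0,0.0043],0],
])

```text
time_s: 9.38
tcp_pos: [0.5877, -0.0655, 0.1594]
ee_rot: [[0.988, -0.151, -0.001], [-0.151, -0.988, -0.0], [-0.001, 0.001, -1.0]]
wrist_force: [-1.0, 0.2, -1.7]
gripper_width: 0.196
gripper_force: 30.0
```

Request:
apply_moves([
  [[0.0001,0,0.0005],0],
  [[0.0001,0,0.0005],0],
  [[0,0,0],0],
])

```text
time_s: 9.63
tcp_pos: [0.5879, -0.0655, 0.1591]
ee_rot: [[0.988, -0.152, -0.001], [-0.152, -0.988, -0.0], [-0.001, 0.0, -1.0]]
wrist_force: [-2.7, 0.4, 1.2]
gripper_width: 0.196
gripper_force: 30.0
```

Request:
apply_moves([
  [[0.0001,0,0.0005],0],
  [[0.0001,0,0.0005],0],
  [[0,0,0],0],
])

```text
time_s: 9.88
tcp_pos: [0.5881, -0.0655, 0.1587]
ee_rot: [[0.988, -0.151, -0.0], [-0.151, -0.988, -0.0], [-0.0, 0.0, -1.0]]
wrist_force: [-4.8, 0.3, 4.6]
gripper_width: 0.199
gripper_force: 30.1
```

Request:
apply_moves([
  [[0,0,-0.0005],0],
  [[0,0,-0.0005],0],
  [[0,0,0],0],
])

```text
time_s: 10.13
tcp_pos: [0.5882, -0.0654, 0.1589]
ee_rot: [[0.988, -0.152, -0.0], [-0.152, -0.988, 0.0], [-0.0, -0.0, -1.0]]
wrist_force: [-3.2, 1.0, 1.3]
gripper_width: 0.2
gripper_force: 30.1
```

```bash
cat > look.py <<'E'
from h import *
import sys
q=np.load("q.npy")
n=sys.argv[1]
fr=[imaging.capture("top") for _ in range(3)];T=fr[0]
m=np.mean([f["frame"].astype(float) for f in fr],0).mean(2)
cv2.imwrite(f"pics/m{n}.png",m.astype(np.uint8)[150:250,290:370])
s=r.sense();tcp=np.array(s["tcp_pos"]);x=np.array(s["ee_rot"])[:,0]
th=np.arcsin((tcp[2]+.0187-.127-.0318)/.207)
G=tcp+[0,0,.0187];u=np.array([x[0]*np.cos(th),x[1]*np.cos(th),np.sin(th)])
nrm=np.array([-x[0]*np.sin(th),-x[1]*np.sin(th),np.cos(th)])
for d in(.177,.143,.109):
    X=G-nrm*(.032-.005)-u*(.207-d);c=proj(T,X)+q[6:8];print(d,X,c,"th",np.degrees(th))
    i,j=np.round(c).astype(int);print(m[j-4:j+5,i-5:i+6].astype(int))
print(s["wrist_force"],tcp)
E
python3 look.py a
```

```text
0.177 [ 0.56114711 -0.06123269  0.14800506] [330.36224732 183.18823394] th 5.21666292728262
[[ 86 108 128 153 169 175 175 174 171 169 156]
 [112 135 146 158 171 174 173 175 176 175 162]
 [131 155 166 167 166 160 162 169 175 174 162]
 [136 160 170 165 146 131 139 157 171 173 160]
 [138 162 170 157 128 114 125 145 166 170 155]
 [140 165 171 159 134 123 127 144 166 169 152]
 [143 166 173 167 150 140 142 157 171 168 148]
 [152 169 175 173 166 160 162 171 175 167 142]
 [165 172 175 176 174 172 172 176 176 166 137]]
0.143 [ 0.52767932 -0.05609938  0.14491371] [328.92539273 196.65570105] th 5.21666292728262
[[168 172 175 176 175 174 174 177 178 176 164]
 [169 173 176 174 169 166 170 176 179 177 163]
 [168 173 175 166 148 140 152 168 180 183 168]
 [169 174 172 153 120 110 128 156 182 190 169]
 [170 174 169 146 120 122 134 158 187 192 166]
 [169 174 172 157 143 148 155 175 196 194 166]
 [169 175 176 172 165 170 180 192 201 195 167]
 [168 176 178 178 179 187 197 202 204 196 170]
 [168 178 180 182 186 196 202 205 205 198 179]]
0.109 [ 0.49421154 -0.05096607  0.14182235] [327.47668204 210.23429404] th 5.21666292728262
[[138 162 194 204 204 204 203 203 206 206 202]
 [145 167 195 204 203 201 200 201 205 206 201]
 [147 168 196 202 196 188 185 191 201 205 198]
 [146 171 196 198 179 156 151 168 194 204 195]
 [147 175 197 193 160 132 128 149 185 202 194]
 [151 180 199 194 160 134 135 152 183 202 193]
 [156 185 201 198 178 155 155 170 193 204 191]
 [159 187 202 201 190 176 175 188 202 205 189]
 [154 189 201 193 177 168 173 186 200 203 184]]
[-3.34020943 -0.1717678   2.82806427] [ 0.58825098 -0.0653899   0.1589209 ]
```

Request:
apply_moves([
  [[0,0,-0.0015],0],
  [[-0.0012,0,0],0],
  [[-0.0013,0,0],0],
  [[0,0,0],0],
])

```text
time_s: 10.62
tcp_pos: [0.5873, -0.0649, 0.161]
ee_rot: [[0.988, -0.151, 0.004], [-0.151, -0.988, 0.0], [0.003, -0.001, -1.0]]
wrist_force: [1.4, -0.1, -0.1]
gripper_width: 0.197
gripper_force: 30.0
```

```bash
python3 look.py b | sed -n '11,20p;31p'
```

```text
0.143 [ 0.52653256 -0.05565006  0.14628546] [328.78335052 196.99503971] th 5.758979060002048
[[169 174 177 177 177 176 176 178 179 173 154]
 [169 174 177 175 171 169 172 178 179 174 154]
 [170 175 175 167 153 147 156 172 182 179 153]
 [170 175 171 151 123 116 135 165 188 187 155]
 [170 175 168 139 117 124 138 167 194 191 155]
 [172 176 170 147 139 148 156 180 199 193 158]
 [171 177 175 165 161 166 176 194 202 194 163]
 [170 178 178 177 177 183 192 202 204 195 168]
 [170 179 181 183 189 196 202 206 205 197 178]]
[ 1.18167741 -0.68633702 -0.19368958] [ 0.58679602 -0.06488899  0.16087121]
```

Request:
apply_moves([
  [[0.0001,0,0.0005],0],
  [[0.0001,0,0.0005],0],
  [[0.0001,0,0.0005],0],
  [[0,0,0],0],
])

```text
time_s: 11.1
tcp_pos: [0.5864, -0.065, 0.1591]
ee_rot: [[0.988, -0.152, 0.0], [-0.152, -0.988, -0.0], [0.0, -0.0, -1.0]]
wrist_force: [2.2, 0.2, -0.1]
gripper_width: 0.195
gripper_force: 30.0
```

Request:
apply_moves([
  [[0.0001,0,0.0005],0],
  [[0.0001,0,0.0005],0],
  [[0,0,0],0],
  [[0,0,0],0],
])

```text
time_s: 11.43
tcp_pos: [0.5866, -0.0651, 0.1584]
ee_rot: [[0.988, -0.151, 0.001], [-0.151, -0.988, -0.0], [0.001, 0.0, -1.0]]
wrist_force: [0.7, 0.0, 2.0]
gripper_width: 0.197
gripper_force: 30.1
```

Request:
apply_moves([
  [[0.0001,0,0.0005],0],
  [[0.0001,0,0.0005],0],
  [[0,0,0],0],
  [[0,0,0],0],
])

```text
time_s: 11.77
tcp_pos: [0.586, -0.0652, 0.1563]
ee_rot: [[0.988, -0.152, -0.002], [-0.152, -0.988, 0.0], [-0.002, 0.0, -1.0]]
wrist_force: [1.5, 0.9, 0.3]
gripper_width: 0.199
gripper_force: 30.1
```

Run:
```python
from h import *
np.set_printoptions(precision=4,suppress=True)
fr=[imaging.capture("top") for _ in range(4)];m=np.mean([f["frame"].astype(float) for f in fr],0)
fs=[imaging.capture("side") for _ in range(4)];k=np.mean([f["frame"].astype(float) for f in fs],0)
print(r.sense()["wrist_force"],r.sense()["moment"],r.sense()["tcp_pos"])
a=cv2.resize(m[175:225,310:350],(400,500),interpolation=cv2.INTER_CUBIC)
b=cv2.resize(k[170:210,315:347],(400,500),interpolation=cv2.INTER_CUBIC)
b=b*1.8
cv2.imwrite("pics/v8.png",np.clip(np.hstack([a,b]),0,255).astype(np.uint8))
```

```text
[-0.4923  0.6193  0.0262] [-0.1203  0.335  -0.0382] [ 0.586  -0.0652  0.1566]
```

View pics/v8.png

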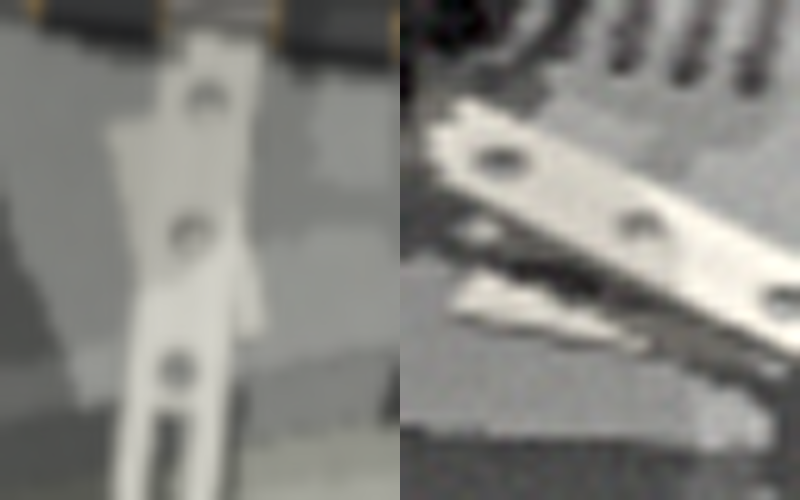

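The middle hole at (190,235) in the left crop and (640,225) in the right now shows a light pin top with only a dark crescent, and the contact force has vanished. The pin is entering the hole, so I'll lower gently along the pitch arc.

Request:
apply_moves([
  [[0.0002,0,0.0008],0],
  [[0.0002,0,0.0008],0],
  [[0,0,0],0],
])

```text
time_s: 12.42
tcp_pos: [0.5863, -0.0653, 0.155]
ee_rot: [[0.988, -0.152, -0.002], [-0.152, -0.988, -0.0], [-0.002, 0.0, -1.0]]
wrist_force: [-1.2, -0.4, 0.5]
gripper_width: 0.197
gripper_force: 30.1
```

Request:
apply_moves([
  [[0.0002,0,0.0008],0],
  [[0.0002,0,0.0008],0],
  [[0,0,0],0],
])

```text
time_s: 12.67
tcp_pos: [0.5867, -0.0653, 0.1534]
ee_rot: [[0.988, -0.152, -0.002], [-0.152, -0.988, -0.0], [-0.002, 0.0, -1.0]]
wrist_force: [-1.9, -1.4, -0.1]
gripper_width: 0.192
gripper_force: 30.1
```

Request:
apply_moves([
  [[0.0001,0,0.0008],0],
  [[0.0001,0,0.0008],0],
  [[0.0001,0,0.0008],0],
  [[0,0,0],0],
])

```text
time_s: 13.0
tcp_pos: [0.5871, -0.0655, 0.1511]
ee_rot: [[0.988, -0.152, -0.001], [-0.152, -0.988, -0.0], [-0.001, 0.0, -1.0]]
wrist_force: [-3.6, -1.4, -0.0]
gripper_width: 0.197
gripper_force: 30.1
```

Request:
apply_moves([
  [[0.0002,0,0.0008],0],
  [[0.0002,0,0.0008],0],
  [[0.0002,0,0.0008],0],
  [[0,0,0],0],
])

```text
time_s: 13.33
tcp_pos: [0.5876, -0.0656, 0.1487]
ee_rot: [[0.988, -0.152, -0.002], [-0.152, -0.988, -0.0], [-0.002, 0.0, -1.0]]
wrist_force: [-5.4, -0.2, 0.3]
gripper_width: 0.201
gripper_force: 30.1
```

Request:
apply_moves([
  [[-0.0005,0,0.0005],0],
  [[-0.0005,0,0.0005],0],
  [[0,0,0],0],
])

```text
time_s: 13.58
tcp_pos: [0.5877, -0.0654, 0.1483]
ee_rot: [[0.988, -0.151, 0.001], [-0.151, -0.988, -0.0], [0.001, 0.0, -1.0]]
wrist_force: [-3.3, -1.9, 1.1]
gripper_width: 0.197
gripper_force: 30.1
```

Request:
apply_moves([
  [[0,0,0.0008],0],
  [[0,0,0.0008],0],
  [[0,0,0],0],
])

```text
time_s: 13.83
tcp_pos: [0.5878, -0.0653, 0.1465]
ee_rot: [[0.988, -0.151, 0.001], [-0.151, -0.988, -0.0], [0.001, -0.0, -1.0]]
wrist_force: [-1.8, -2.5, 0.1]
gripper_width: 0.198
gripper_force: 30.1
```

Request:
apply_moves([
  [[0,0,0.0008],0],
  [[0.0001,0,0.0008],0],
  [[0,0,0],0],
])

```text
time_s: 14.08
tcp_pos: [0.5879, -0.0652, 0.1448]
ee_rot: [[0.988, -0.151, 0.001], [-0.151, -0.988, 0.0], [0.001, -0.0, -1.0]]
wrist_force: [-1.6, -2.3, 1.3]
gripper_width: 0.199
gripper_force: 30.1
```

Request:
apply_moves([
  [[0.0001,0,0.0008],0],
  [[0,0,0.0008],0],
  [[0,0,0],0],
])

```text
time_s: 14.33
tcp_pos: [0.5881, -0.0652, 0.1432]
ee_rot: [[0.988, -0.151, 0.001], [-0.151, -0.988, 0.0], [0.001, -0.0, -1.0]]
wrist_force: [0.4, -3.2, 0.4]
gripper_width: 0.197
gripper_force: 30.1
```

Request:
apply_moves([
  [[0,0,0.0006],0],
  [[0,0,0.0006],0],
  [[0,0,0],0],
])

```text
time_s: 14.58
tcp_pos: [0.5881, -0.0651, 0.1421]
ee_rot: [[0.988, -0.151, 0.001], [-0.151, -0.988, 0.0], [0.001, -0.0, -1.0]]
wrist_force: [0.8, -1.1, 0.6]
gripper_width: 0.199
gripper_force: 30.1
```

Within about 2 mm of level at the knob. I'll go slightly lower and release.

Request:
apply_moves([
  [[0,0,0.0005],0],
  [[0,0,0.0005],0],
  [[0,0,0],0],
])

```text
time_s: 14.83
tcp_pos: [0.588, -0.0651, 0.1412]
ee_rot: [[0.988, -0.151, 0.001], [-0.151, -0.988, 0.0], [0.001, -0.0, -1.0]]
wrist_force: [1.6, -2.0, 1.3]
gripper_width: 0.199
gripper_force: 30.1
```

Request:
apply_moves([
  [[0,0,0],0],
  [[0,0,0],0],
  [[0,0,0],0],
  [[0,0,0],0],
  [[0,0,0],0],
], hand=0.05)

```text
time_s: 15.25
tcp_pos: [0.5874, -0.0651, 0.1409]
ee_rot: [[0.988, -0.151, -0.0], [-0.151, -0.988, 0.0], [-0.0, -0.0, -1.0]]
wrist_force: [-0.5, 0.5, -0.9]
gripper_width: 0.489
gripper_force: 0.0
```

Request:
apply_moves([
  [[0,0,-0.006],0],
  [[0,0,-0.01],0],
  [[0,0,-0.015],0],
  [[0,0,-0.02],0],
  [[0,0,-0.02],0],
])

```text
time_s: 15.67
tcp_pos: [0.5875, -0.0653, 0.2136]
ee_rot: [[0.988, -0.151, 0.0], [-0.151, -0.988, -0.0], [0.0, 0.0, -1.0]]
wrist_force: [0.2, 0.0, 0.2]
gripper_width: 0.571
gripper_force: 0.0
```

Request:
apply_moves([
  [[0.02,0,-0.02],0],
  [[0.03,0,-0.02],0],
  [[0.03,0,0],0],
  [[0.03,0,0],0],
  [[0,0,0],0],
])

```text
time_s: 16.08
tcp_pos: [0.7001, -0.0826, 0.2509]
ee_rot: [[0.988, -0.152, 0.001], [-0.152, -0.988, -0.0], [0.001, 0.0, -1.0]]
wrist_force: [0.8, -0.4, -0.4]
gripper_width: 0.573
gripper_force: 0.0
```

Run:
```python
from h import *
np.set_printoptions(precision=4,suppress=True)
T=imaging.capture("top");S=imaging.capture("side")
a=T["frame"][150:250,280:400];b=S["frame"][140:240,270:390]
for p in(T,S):
    d=models.place_of(p,"hole_mid");print([(x["confidence"],onz(p,x["at"],.127)) for x in d[:1]])
cv2.imwrite("pics/v9.png",np.hstack([cv2.resize(x,(400,333),interpolation=3) for x in(a,b)]))
q=np.load("q.npy");s=r.sense();print(s["time_s"],s["tcp_pos"],s["wrist_force"])
```

```text
[(0.93, array([ 0.5268, -0.0559,  0.127 ]))]
[(0.73, array([ 0.5226, -0.0582,  0.127 ]))]
16.2833 [ 0.6956 -0.0819  0.2526] [0.0229 0.0858 0.1851]
```

View pics/v9.png

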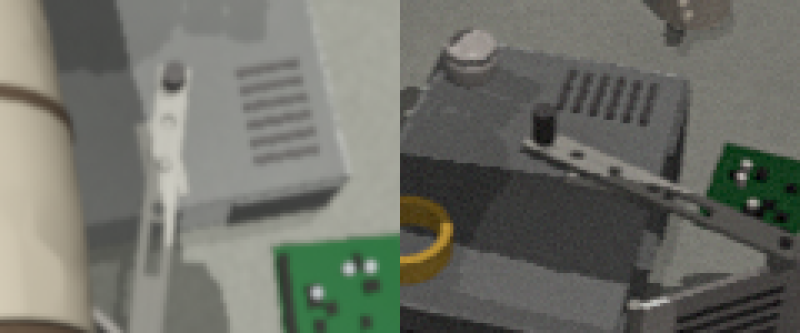

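Run:
```python
from h import *
np.set_printoptions(precision=4,suppress=True)
T0,S0=cv2.imread("pics/top0.png"),cv2.imread("pics/side0.png")
T=imaging.capture("top");S=imaging.capture("side")
for k in("knob","hole_mid"):
    at=[models.place_of(p,k)[0]["at"] for p in(T,S)]
    print(k,tri([ray(T,at[0]),ray(S,at[1])]),[np.array(a)*[640,400] for a in at])
# expected from initial network readings, offset-calibrated: initial knob tri
i=[(319.104/640,148.92/400),(282.624/640,176/400)];print("initial knob",tri([ray(T,i[0]),ray(S,i[1])]))
i=[(322.368/640,174.08/400),(305.92/640,189.92/400)];print("initial hole",tri([ray(T,i[0]),ray(S,i[1])]))
```

```text
knob [ 0.5911 -0.066   0.1425] [array([331.584, 174.52 ]), array([309.824, 177.   ])]
hole_mid [ 0.5275 -0.0521  0.1327] [array([326.912, 199.32 ]), array([331.392, 190.32 ])]
initial knob [ 0.6571 -0.0377  0.1462]
initial hole [ 0.5969 -0.0444  0.1147]
```

The knob is back at its level height and within a millimetre of the predicted goal position. The pin fills the middle hole and the gripper is clear.

```bash
python3 -c "
from station import r
print(r.finish_job())"
```

```text
the job is handed in; nothing more can be done
None
```

I handed the job in: the stay was lifted off, the door drawn wide, and the middle hole now sits down over the pin with the bar level and released. The tape, the tin and the board by the cabinet showed no movement in the pictures; the verdict itself was not shown to me.

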